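# Dial open the potter's tool lockbox

### The arm

A 6-joint arm with a two-finger parallel gripper is mounted at the origin on a cart in front of the work surface, level with it; the furniture and walls round the work are solid. World frame = base frame: x ahead of the robot, y to its left, z up, the work surface at z = 0. Lengths are in m, angles in rad, forces in N, time in s.
With the tool pointing down it reaches from about 0.25 to 0.775 m from the base axis. Payload 4 kg.
Tool frame: the origin (TCP) lies at the centre of the arm's flange, where the gripper is bolted on; the fingertips stand ahead of it and the grasp point (between the pads) lies 180 mm ahead of it (robot.tcp_to_tips is the z of the fingertips in the tool frame, in m); z points along the fingers, y is the direction in which the jaws open and shut (so a half turn about z gives the same grasp; the last joint's range is limited). The gripper opens to 94 mm and grips with 3 to 60 N. Pads are 16 mm wide; open, the fingers measure 119 mm over their backs; the gripper's body (75 mm by 177 mm) begins 78 mm behind the grasp point.
Start: joints at [1.079, 0.087, 1.371, -0, 1.684, -0.103], TCP at [0.208, 0.509, 0.405] pointing down, gripper open.
Joint ranges: [-3.1, 3.1], [-0.76, 2.03], [0.27, 2.55], [-1.08, 4.22], [0.17, 2.65], [-2.57, 2.57]. Speed limits (rad/s): [2.79, 2.79, 3.14, 3.14, 3.14, 3.14].

### API

Orientations are given as [roll, pitch, yaw] about the fixed x, y, z axes, in that order (R = Rz(yaw) Ry(pitch) Rx(roll)).
In Python, from bench import robot gives the robot as it stands.
- The arm moves only by the tool move_arm, never from a script. Its argument "increments" is a list that holds one entry, the list of rows, each a list of 7 numbers: the opening, from 0 (shut) to 1 (fully open), then the shift along the tool's x, y, z as a fraction of full scale, then the turn, a rotation vector about the tool's x, y, z as a fraction of full scale. In form: [[[jaw, dx, dy, dz, rx, ry, rz], ...]]. A call has 1 to 8 rows; each row is the pose to reach, as a shift and turn from the pose commanded when the call began, along the tool's axes at that moment; what a row does not reach only later rows make up. Full scale, the value 1, is 0.1 m for a shift and pi/2 rad for a turn. A row lasts 1/12 s, in which the tool goes at most 41.7 mm and 7.16 degrees, less where a joint would pass 70% of its speed; a pose out of reach is approached as far as the arm can. A call with a number of a shift or a turn outside -1 to 1 is refused whole. A call with a gripper value outside its range is refused whole. The fingers move at their own pace and stop on an object; the grip force is fixed at half the most. Time passes only in rows, so rows that repeat a pose let the fingers close. It gives the time, the measured TCP pose, the force and the opening at its end, in the units of the state.
- robot.get_obs(): the state, without advancing time (a new reading comes with each control period).
- robot.snapshot(name): name is "side" or "top" or "wrist"; returns (picture, depth): 384x512x3 uint8, red, green, blue; 384x512 float32, m along the optical axis (not along the pixel's ray), 0 where there is no reading.
- robot.camera_params(name): a dict with "mtx" (3x3 intrinsics, pixels), "R" (3x3) and "t" (3): a world point X has camera coordinates R X + t. Camera axes: x right, y down, z forward; pixel columns grow to the right and rows downward; lengths in m; the calibration is good to about 2 mm. A picture is of the moment at which its call begins: read the wrist's pose just before it. camera_params takes no time and is no camera call; for the wrist camera it gives the pose at the moment of the call.
- robot.close_job(): hands the job in, once; it reports no verdict.
The state is a dict: "time": time; "joint_positions": joint angles; "qvel": joint speeds; "joint_torque": joint torques, N m; "tool_pos": TCP position; "ee_rot": TCP orientation; "wrist_force": force on the tool from outside, world axes, zero at the start; "wrist_torque": the same for the moment, N m; "width": finger opening in m.
Only numpy, scipy, OpenCV 4.12 (cv2) and the standard library are available. Lean on these libraries where they do the work, as an engineer would, in place of code of your own. Each camera call takes 0.05 s, during which the arm holds its last target.

### The job

Open the green lockbox. Its crank dial reads like a clock face with the red tick as twelve: turn the crank clockwise, going past four o'clock once and stopping on four the second time, then turn it anticlockwise, going past nine o'clock once and on round again; nobody remembers the second number, only that it lies between half past seven and half past ten, so in that stretch turn slowly, feel for the place where the dial catches, and stop there without forcing it. Then slide the lid open all the way by its red knob, let go, and leave the things around the box alone.

Things in the scene. Friction and masses are not known exactly. Their poses are not given: they have to be found in the camera images.
- lockbox: Green steel box fixed to the table, 150 (its x) x 290 (its y) x 70 mm high; origin under its centre, z up. Its +y half carries the dial on top, its -y half has the grey sliding lid. Round the dial is a white ring with 12 black ticks like a clock face seen from above: twelve is the wide red tick at the box's +x; three lies at its -y, six at -x, nine at +y.
- dial_axis (a point): Point on the dial's upright axis at the height of the middle of the crank handle (113 mm above the table); fixed to the box, 72.5 mm from the box's origin along its +y.
- dial (a joint): Crank angle (rad), the clock hand: 0 at twelve, growing clockwise seen from above, counted on through full turns (four o'clock: 2.094 the first time, 8.378 the second; nine o'clock on the way back: 4.712, then -1.571). Starts between -0.35 and 0.35. Turns endlessly either way with 1 to 3 N of drag at the handle, rising as wheels are picked up. The first number holds if reversed within 0.2 rad of four.
- handle_grip (a point): Middle of the crank's black handle, a free-spinning upright round knob of diameter 20 mm and height 30 mm (16 mm of it below this point, 14 above), standing 10 mm clear above the crank arm, 42 mm from the dial's axis. It spins on its own pin, so it can be held at a constant yaw while the crank goes round.
- lid_knob (a point): Middle of the red round knob on the sliding lid, diameter 21 mm, height 30 mm, its top 114 mm above the table; the knob's foot stands 12 mm clear above the lid on a thinner stem.
- lid (a joint): How far the grey lid is slid open (m): 0 shut, 0.065 at its stop; it slides along the box's -y, away from the dial, with about 1.5 N of friction, and stays where it is left. Locked, it does not move more than 2 mm.
- upper_wheel: Brass wheel hidden in the case on the dial's axis, carried round by the dial's pin. Turning anticlockwise round to nine the second time it catches, at a place unknown beforehand, dial -2.45 to -0.75. The catch is springy, about 8 N at the handle per mm; use at most some 10 N. Full turns faster than 2 s knock the wheels hard. Once caught it stays caught and the lid is unlocked.
- cup_middle (a point): Middle of a small grey-brown clay cup, 65 mm wide, 47 mm high, standing loose beyond the box.
- cork_middle (a point): Middle of a cork block 58x55x22 mm lying loose beyond the box.

How it is judged:
By the outcome, as a careful person would: the job done as asked, in the order asked, and still so for the second after the job is handed in, with the robot touching nothing.
It also fails if it takes over 72 s, if anything falls off the work surface, if the arm or the gripper's body presses on something with over 40 N, if the wrist force passes 120 N, or if a joint passes its speed limit or range.

## Working session

There is one attempt and no reset: what is moved stays moved. The work goes in short steps, Python scripts to look and compute and a tool call to move; the robot and the scene stay as the last step left them, time stands still between calls to the robot, and variables do not carry over. Pictures are saved under pics/ and viewed, and the job is handed in when it is done.

Besides the shell and the picture viewer there is one more tool, called after "Request:" by a JSON object that holds its "name" and its "arguments", one argument or row to a line. move_arm: Moves the arm, as the interface text tells. Its arguments: {"type":"object","properties":{"increments":{"type":"array","items":{"type":"array","items":{"type":"array","items":{"type":"number","minimum":-1,"maximum":1}}}}},"required":["increments"]}

```bash
ls; mkdir -p pics; python3 - <<'E'
from bench import robot
import cv2
o=robot.get_obs();print(o, robot.tcp_to_tips)
for n in("top","side","wrist"):
    p,d=robot.snapshot(n);cv2.imwrite(f"pics/{n}0.png",p[:,:,::-1]);import numpy as np;np.savez(f"{n}0.npz",p=p,d=d,**robot.camera_params(n))
E
```

```text
pics
{'time': 0.0, 'joint_positions': array([ 1.07890941e+00,  8.79526758e-02,  1.37225617e+00, -1.28482007e-05,
        1.68359220e+00, -1.03071999e-01]), 'qvel': array([ 0.00085037,  0.0008027 , -0.00048754, -0.00059904,  0.0003931 ,
       -0.0010804 ]), 'joint_torque': array([ 1.17098803e-04, -3.40183282e+01, -3.02428794e+01,  7.17988866e-02,
        3.31077143e-02, -1.78168771e-04]), 'tool_pos': array([0.20843848, 0.50885005, 0.40350399]), 'ee_rot': array([-3.13939467e+00, -2.14518642e-04,  2.75277607e+00]), 'wrist_force': array([-0.32338928,  0.07726452, -0.46305495]), 'wrist_torque': array([-2.98634593e-02, -7.22216448e-07,  3.60380520e-02]), 'width': 0.09444592986560538} 0.1992
```

View pics/top0.png

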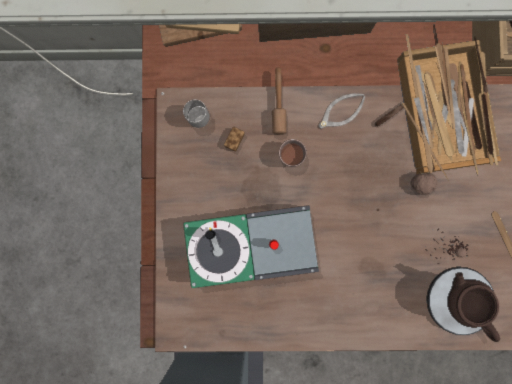

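View pics/side0.png

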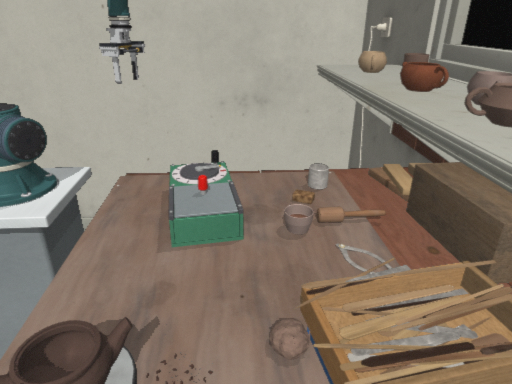

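View pics/wrist0.png

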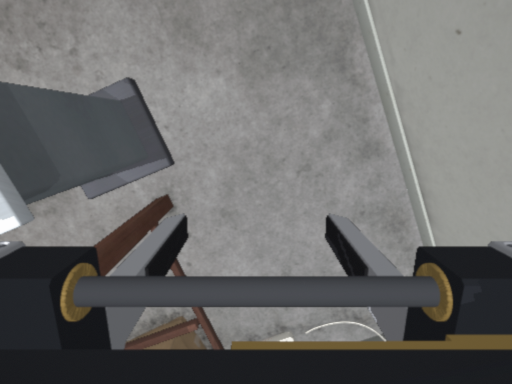

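```bash
cat > h.py <<'E'
import numpy as np,cv2
def ray(c,u,v,z):
    K,R,t=c["mtx"],c["R"],c["t"]
    d=R.T@np.linalg.inv(K)@np.array([u,v,1.]); o=-R.T@t
    return o+d*(z-o[2])/d[2]
def dep(c,u,v,d): 
    K,R,t=c["mtx"],c["R"],c["t"]
    return R.T@(np.linalg.inv(K)@np.array([u,v,1.])*d-t)
E
python3 - <<'E'
from h import *
c=np.load("top0.npz");p=c["p"];d=c["d"]
hsv=cv2.cvtColor(p,cv2.COLOR_RGB2HSV)
def comps(m,n,amin=8):
    k,l,s,ce=cv2.connectedComponentsWithStats(m.astype(np.uint8))
    for i in range(1,k):
        if s[i,4]>=amin:
            u,v=ce[i];dd=np.median(d[l==i]);print(n,s[i],ce[i].round(1),dep(c,u,v,dd).round(4))
roi=np.zeros(d.shape,bool);roi[195:300,175:330]=1
H,S,V=[hsv[...,i].astype(int) for i in range(3)]
comps(roi&((H<8)|(H>172))&(S>170)&(V>90),"red")
g=roi&(H>60)&(H<90)&(S>110)&(V>50);comps(g,"green",30)
comps(roi&(V<25),"black")
w=roi&(V>200)&(S<40);comps(w,"white",30)
pts=np.argwhere(w)[:,::-1].astype(np.float32)
h=cv2.convexHull(pts);print(cv2.fitEllipse(h))
(e,_,_)=cv2.fitEllipse(h)
print("dial c",ray(c,*e,0.07),ray(c,*e,0.075), [dep(c,u,v,d[v,u]) for u,v in((192,245),(246,252),(300,230),(236,219))])
print("cam",-c["R"].T@c["t"])
cv2.imwrite("pics/topz.png",cv2.resize(p[195:300,175:330,::-1],None,fx=5,fy=5,interpolation=cv2.INTER_CUBIC))
E
```

```text
red [270 241   8   8  57] [273.5 244.4] [ 0.5231 -0.2052  0.1134]
green [220 216  29  24 193] [238.4 223.1] [ 0.5684 -0.1276  0.0695]
green [185 220  25  25 168] [192.6 228.2] [ 0.5576 -0.0238  0.0697]
green [231 257  23  25 178] [245.6 272.1] [ 0.4584 -0.143   0.0691]
green [190 266  24  21 157] [198.3 279.2] [ 0.4432 -0.0366  0.0694]
white [189 221  60  61 923] [224.2 254.1] [ 0.4992 -0.0953  0.0718]
white [188 237  11  17  96] [192. 245.] [ 0.52   -0.0229  0.0717]
((218.0813446044922, 250.8937530517578), (60.17724609375, 60.46552658081055), 20.303974151611328)
dial c [ 0.5062078  -0.08145247  0.07      ] [ 0.50666002 -0.08200227  0.075     ] [array([ 0.51978288, -0.02247804,  0.06942141]), array([ 0.50336864, -0.1443885 ,  0.07071191]), array([ 0.55181283, -0.26634937,  0.0712525 ]), array([ 0.5776436 , -0.12235079,  0.07248325])]
cam [ 0.58704628 -0.17973286  0.96378567]
```

View pics/topz.png

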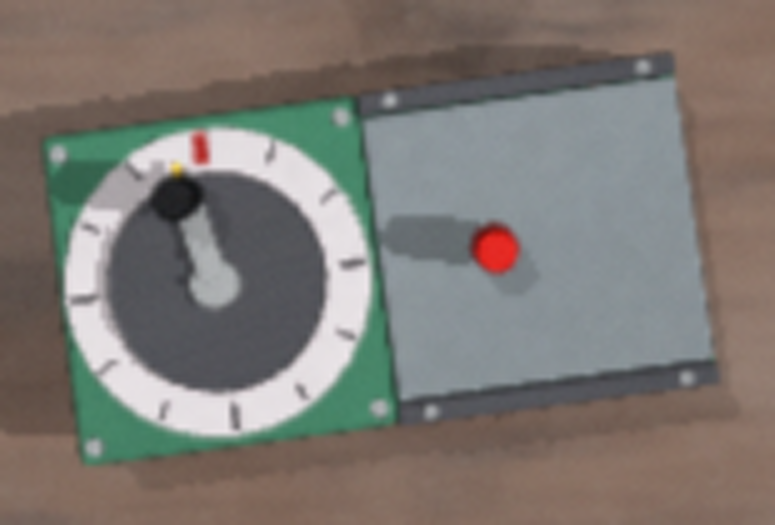

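```bash
python3 - <<'E'
from h import *
c=np.load("top0.npz")
P=lambda x,y,z: ray(c,175+(x+.5)/5-.5,195+(y+.5)/5-.5,z)
T=0.071
b=[P(*q,T) for q in((57,154),(341,117),(379,407),(93,447))]
r=[P(*q,0.072) for q in((389,100),(643,67),(431,411),(687,377))]
ang=lambda v:np.degrees(np.arctan2(v[1],v[0]))
print("y dirs", [ang(v)for v in (b[0]-b[1],b[3]-b[2],r[0]-r[1],r[2]-r[3])], "x dirs",[ang(v) for v in(b[0]-b[3],b[1]-b[2],r[0]-r[2],r[1]-r[3])])
print("bolt centre",np.mean(b,0))
ctr=ray(c,218.08,250.89,0.0715);print("ring ctr",ctr)
t=P(201,149,.0715);print("tick",ang(t-ctr),np.linalg.norm(t-ctr))
h=P(176,197,.127);print("handle",h,ang(h-ctr),np.linalg.norm((h-ctr)[:2]))
k=P(496,248,.114);print("knob",k)
hub=P(215,285,.09);print("hub",hub)
import bench
E
```

```text
y dirs [np.float64(96.97086140534667), np.float64(97.52579336676695), np.float64(96.94980547355334), np.float64(97.13388477301726)] x dirs [np.float64(7.139167213215001), np.float64(7.152822851750329), np.float64(7.301253893478417), np.float64(7.288593572472276)]
bolt centre [ 0.50665455 -0.08156156  0.071     ]
ring ctr [ 0.50635188 -0.0816144   0.0715    ]
tick 6.968690817842349 0.05992204574933358
handle [ 0.54698439 -0.07027593  0.127     ] 15.591712266147269 0.04218485534620014
knob [ 0.52361322 -0.20574906  0.114     ]
hub [ 0.50647814 -0.08258678  0.09      ]
```

Request:
{"name": "move_arm", "arguments": {
  "increments": [
    [[1,-0.25,-0.19,0,0,0,-0.06],[1,-0.5,-0.38,0,0,0,-0.12],[1,-0.75,-0.57,0,0,0,-0.18],[1,-1,-0.76,0,0,0,-0.2476],[1,-1,-0.76,0,0,0,-0.2476]]
  ]
}}

```text
time: 0.57
tool_pos: [0.274, 0.3975, 0.4046]
ee_rot: [-3.139, 0.001, 3.14]
wrist_force: [0.1, -0.2, 0.7]
width: 0.0939
```

Request:
{"name": "move_arm", "arguments": {
  "increments": [
    [[1,-0.18,-0.32,0,0,0,0],[1,-0.37,-0.64,0,0,0,0],[1,-0.55,-0.94,0,0,0,0]]
  ]
}}

```text
time: 0.82
tool_pos: [0.3273, 0.306, 0.4044]
ee_rot: [3.142, -0.0, -3.141]
wrist_force: [0.9, -0.5, -0.1]
width: 0.0941
```

Request:
{"name": "move_arm", "arguments": {
  "increments": [
    [[1,-0.18,-0.32,0,0,0,0],[1,-0.37,-0.64,0,0,0,0],[1,-0.55,-0.94,0,0,0,0]]
  ]
}}

```text
time: 1.07
tool_pos: [0.3826, 0.2115, 0.4046]
ee_rot: [3.141, 0.0, 3.141]
wrist_force: [-0.3, -0.0, -0.1]
width: 0.094
```

Request:
{"name": "move_arm", "arguments": {
  "increments": [
    [[1,-0.18,-0.32,0,0,0,0],[1,-0.37,-0.64,0,0,0,0],[1,-0.55,-0.94,0,0,0,0]]
  ]
}}

```text
time: 1.32
tool_pos: [0.4378, 0.1174, 0.4046]
ee_rot: [3.141, 0.0, 3.141]
wrist_force: [-0.2, 1.1, 0.1]
width: 0.0941
```

Request:
{"name": "move_arm", "arguments": {
  "increments": [
    [[1,-0.18,-0.32,0,0,0,0],[1,-0.37,-0.64,0,0,0,0],[1,-0.55,-0.94,0,0,0,0]]
  ]
}}

```text
time: 1.57
tool_pos: [0.493, 0.0233, 0.4044]
ee_rot: [3.141, 0.0, 3.14]
wrist_force: [0.3, 0.5, 0.1]
width: 0.0937
```

Request:
{"name": "move_arm", "arguments": {
  "increments": [
    [[1,-0.18,-0.32,0,0,0,0],[1,-0.37,-0.64,0,0,0,0],[1,-0.55,-0.94,0,0,0,0],[1,-0.55,-0.94,0,0,0,0],[1,-0.55,-0.94,0,0,0,0]]
  ]
}}

```text
time: 1.98
tool_pos: [0.5481, -0.0703, 0.4034]
ee_rot: [3.14, -0.002, 3.138]
wrist_force: [0.1, 1.0, 0.9]
width: 0.0938
```

```bash
python3 - <<'E'
from bench import robot
import cv2,numpy as np
c=robot.camera_params("wrist");print(robot.get_obs()["tool_pos"],robot.get_obs()["joint_positions"])
p,d=robot.snapshot("wrist");cv2.imwrite("pics/wrist1.png",p[:,:,::-1]);np.savez("wrist1.npz",p=p,d=d,**c)
E
```

```text
[ 0.5480955  -0.07029838  0.40335244] [-2.30361930e-01  9.40612392e-02  1.36595547e+00  6.99328450e-04
  1.68403342e+00 -1.79782105e+00]
```

View pics/wrist1.png

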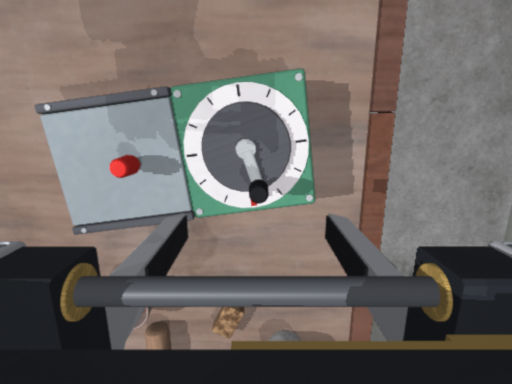

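```bash
python3 - <<'E'
from h import *
c=np.load("wrist1.npz");p=c["p"]
hsv=cv2.cvtColor(p,cv2.COLOR_RGB2HSV);H,S,V=[hsv[...,i].astype(int) for i in range(3)]
roi=np.zeros(V.shape,bool);roi[70:215,175:315]=1
w=roi&(V>190)&(S<40)
k,l,s,ce=cv2.connectedComponentsWithStats(w.astype(np.uint8));print([list(x) for x in s if x[4]>30])
w=np.isin(l,[i for i in range(1,k) if s[i,4]>150])
h=cv2.convexHull(np.argwhere(w)[:,::-1].astype(np.float32));e=cv2.fitEllipse(h);print(e,ray(c,*e[0],.0715))
for q in((177,93),(299,76),(310,198),(198,211)):print(ray(c,*q,.071))
print("mean",np.mean([ray(c,*q,.071) for q in((177,93),(299,76),(310,198),(198,211))],0))
r=(S>180)&((H<8)|(H>172))&(V>90);r[:,:90]=0;r[:,150:]=0;r[200:]=0
print("knob px",np.argwhere(r).mean(0))
cv2.imwrite("pics/w1z.png",cv2.resize(p[60:220,90:320,::-1],None,fx=3.4,fy=3.4,interpolation=cv2.INTER_CUBIC))
E
```

```text
[[np.int32(0), np.int32(0), np.int32(512), np.int32(384), np.int32(190973)], [np.int32(183), np.int32(82), np.int32(126), np.int32(126), np.int32(5251)], [np.int32(236), np.int32(141), np.int32(20), np.int32(25), np.int32(317)]]
((245.6629180908203, 144.5693359375), (124.6092529296875, 125.76686096191406), 159.2884063720703) [ 0.50287015 -0.08094936  0.0715    ]
[ 0.44829648 -0.15352769  0.071     ]
[ 0.43166846 -0.02400378  0.071     ]
[ 0.5647659  -0.00668123  0.071     ]
[ 0.58021196 -0.13804138  0.071     ]
mean [ 0.5062357  -0.08056352  0.071     ]
knob px [165.86907449 124.33408578]
```

View pics/w1z.png

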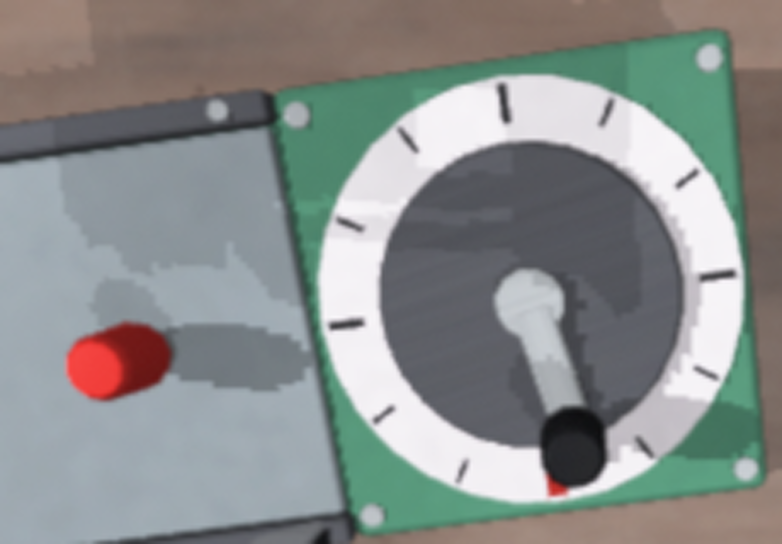

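```bash
python3 - <<'E'
from h import *
c=np.load("wrist1.npz")
h=ray(c,258.5,192.2,.127);print(h, ray(c,119.2,167.2,.114))
v=h[:2]-[.5064,-.0811];print(np.degrees(np.arctan2(v[1],v[0])),np.hypot(*v))
E
```

```text
[ 0.54356899 -0.06727695  0.127     ] [ 0.52116803 -0.20343515  0.114     ]
20.400036321041764 0.039656152585605654
```

Request:
{"name": "move_arm", "arguments": {
  "increments": [
    [[1,0.02,0.016,0.2,0,0,0],[1,0.02,0.016,0.4,0,0,0],[1,0.02,0.016,0.6,0,0,0],[1,0.02,0.016,0.8,0,0,0],[1,0.02,0.016,0.95,0,0,0],[1,0.02,0.016,0.95,0,0,0],[1,0.02,0.016,0.95,0,0,0]]
  ]
}}

```text
time: 2.62
tool_pos: [0.5447, -0.0661, 0.3093]
ee_rot: [3.141, -0.002, -3.14]
wrist_force: [1.1, 0.3, 1.1]
width: 0.0941
```

```bash
python3 - <<'E'
from bench import robot
import cv2,numpy as np
for i in range(3):
    o=robot.get_obs();print(o["tool_pos"],o["ee_rot"],o["wrist_force"],o["joint_positions"])
c=robot.camera_params("wrist")
p,d=robot.snapshot("wrist");cv2.imwrite("pics/wrist2.png",p[:,:,::-1]);np.savez("wrist2.npz",p=p,d=d,**c)
o=robot.get_obs();print(o["tool_pos"])
E
```

```text
[ 0.54470478 -0.0661191   0.30928709] [ 3.14071605e+00 -1.63401634e-03 -3.13986241e+00] [1.06413924 0.28024616 1.09323264] [-2.24265841e-01  1.22989294e-01  1.52203253e+00  4.89452307e-04
  1.49835973e+00 -1.79682755e+00]
[ 0.54470478 -0.0661191   0.30928709] [ 3.14071605e+00 -1.63401634e-03 -3.13986241e+00] [1.06413924 0.28024616 1.09323264] [-2.24265841e-01  1.22989294e-01  1.52203253e+00  4.89452307e-04
  1.49835973e+00 -1.79682755e+00]
[ 0.54470478 -0.0661191   0.30928709] [ 3.14071605e+00 -1.63401634e-03 -3.13986241e+00] [1.06413924 0.28024616 1.09323264] [-2.24265841e-01  1.22989294e-01  1.52203253e+00  4.89452307e-04
  1.49835973e+00 -1.79682755e+00]
[ 0.5451705  -0.06644678  0.31059216]
```

View pics/wrist2.png

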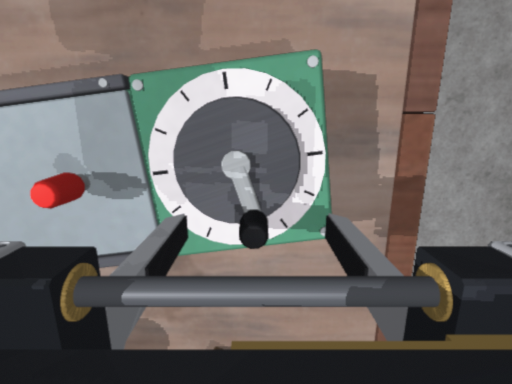

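Request:
{"name": "move_arm", "arguments": {
  "increments": [
    [[1,0,0,0.07,0,0,0],[1,0,0,0.14,0,0,0],[0,0,0,0.14,0,0,0],[0,0,0,0.14,0,0,0],[0,0,0,0.14,0,0,0],[0,0,0,0.14,0,0,0],[0,0,0,0.14,0,0,0],[0,0,0,0.14,0,0,0]]
  ]
}}

```text
time: 3.33
tool_pos: [0.5454, -0.0677, 0.2959]
ee_rot: [-3.142, 0.001, 3.142]
wrist_force: [0.2, -0.0, 0.1]
width: 0.0573
```

Request:
{"name": "move_arm", "arguments": {
  "increments": [
    [[0,0,0,0,0,0,0],[0,0,0,0,0,0,0],[0,0,0,0,0,0,0],[0,0,0,0,0,0,0],[0,0,0,0,0,0,0],[0,0,0,0,0,0,0],[0,0,0,0,0,0,0],[0,0,0,0,0,0,0]]
  ]
}}

```text
time: 4.0
tool_pos: [0.5453, -0.0676, 0.2957]
ee_rot: [3.142, 0.0, -3.141]
wrist_force: [0.4, -0.7, 0.1]
width: 0.0198
```

```bash
cat > rows.py <<'E'
# usage: rows.py cx cy curx cury a0 a1 n : commanded centre, current commanded pos (m), dial degrees
import sys,numpy as np,json
cx,cy,x0,y0,a0,a1,n=map(float,sys.argv[1:8]);n=int(n)
B=7.1
out=[]
for k in range(1,n+1):
    a=np.radians(B-(a0+(a1-a0)*k/n))
    X=cx+.042*np.cos(a);Y=cy+.042*np.sin(a)
    r=[0,round(-(X-x0)*10,3),round((Y-y0)*10,3),0,0,0,0];out.append(r)
print(json.dumps([out]));print("end cmd",round(x0-out[-1][1]/10,4),round(y0+out[-1][2]/10,4))
E
python3 rows.py .5060 -.0806 .546 -.0678 -10.7 29.3 8
```

```text
[[[0, -0.01, -0.035, 0, 0, 0, 0], [0, -0.016, -0.071, 0, 0, 0, 0], [0, -0.019, -0.107, 0, 0, 0, 0], [0, -0.02, -0.144, 0, 0, 0, 0], [0, -0.017, -0.181, 0, 0, 0, 0], [0, -0.011, -0.217, 0, 0, 0, 0], [0, -0.001, -0.252, 0, 0, 0, 0], [0, 0.011, -0.287, 0, 0, 0, 0]]]
end cmd 0.5449 -0.0965
```

Request:
{"name": "move_arm", "arguments": {
  "increments": [
    [[0,-0.01,-0.035,0,0,0,0],[0,-0.016,-0.071,0,0,0,0],[0,-0.019,-0.107,0,0,0,0],[0,-0.02,-0.144,0,0,0,0],[0,-0.017,-0.181,0,0,0,0],[0,-0.011,-0.217,0,0,0,0],[0,-0.001,-0.252,0,0,0,0],[0,0.011,-0.287,0,0,0,0]]
  ]
}}

```text
time: 4.67
tool_pos: [0.5442, -0.0969, 0.2957]
ee_rot: [-3.141, 0.001, 3.142]
wrist_force: [0.4, 1.0, -0.9]
width: 0.0195
```

```bash
python3 rows.py .5060 -.0806 .5449 -.0965 29.3 93.3 8
```

```text
[[[0, 0.026, -0.052, 0, 0, 0, 0], [0, 0.059, -0.101, 0, 0, 0, 0], [0, 0.098, -0.144, 0, 0, 0, 0], [0, 0.143, -0.182, 0, 0, 0, 0], [0, 0.193, -0.213, 0, 0, 0, 0], [0, 0.247, -0.236, 0, 0, 0, 0], [0, 0.303, -0.252, 0, 0, 0, 0], [0, 0.361, -0.26, 0, 0, 0, 0]]]
end cmd 0.5088 -0.1225
```

Request:
{"name": "move_arm", "arguments": {
  "increments": [
    [[0,0.026,-0.052,0,0,0,0],[0,0.059,-0.101,0,0,0,0],[0,0.098,-0.144,0,0,0,0],[0,0.143,-0.182,0,0,0,0],[0,0.193,-0.213,0,0,0,0],[0,0.247,-0.236,0,0,0,0],[0,0.303,-0.252,0,0,0,0],[0,0.361,-0.26,0,0,0,0]]
  ]
}}

```text
time: 5.33
tool_pos: [0.5073, -0.1229, 0.2957]
ee_rot: [-3.141, -0.0, 3.141]
wrist_force: [0.2, -3.1, -0.9]
width: 0.0198
```

```bash
python3 rows.py .5060 -.0806 .5088 -.1225 93.3 173.3 8;python3 rows.py .5060 -.0806 .4645 -.0867 173.3 253.3 8
```

```text
[[[0, 0.073, 0.001, 0, 0, 0, 0], [0, 0.145, 0.016, 0, 0, 0, 0], [0, 0.213, 0.042, 0, 0, 0, 0], [0, 0.276, 0.08, 0, 0, 0, 0], [0, 0.331, 0.128, 0, 0, 0, 0], [0, 0.377, 0.185, 0, 0, 0, 0], [0, 0.412, 0.25, 0, 0, 0, 0], [0, 0.436, 0.319, 0, 0, 0, 0]]]
end cmd 0.4652 -0.0906
[[[0, 0.004, 0.033, 0, 0, 0, 0], [0, 0.003, 0.106, 0, 0, 0, 0], [0, -0.012, 0.178, 0, 0, 0, 0], [0, -0.038, 0.246, 0, 0, 0, 0], [0, -0.076, 0.309, 0, 0, 0, 0], [0, -0.124, 0.364, 0, 0, 0, 0], [0, -0.181, 0.41, 0, 0, 0, 0], [0, -0.246, 0.445, 0, 0, 0, 0]]]
end cmd 0.4891 -0.0422
```

Request:
{"name": "move_arm", "arguments": {
  "increments": [
    [[0,0.073,0.001,0,0,0,0],[0,0.145,0.016,0,0,0,0],[0,0.213,0.042,0,0,0,0],[0,0.276,0.08,0,0,0,0],[0,0.331,0.128,0,0,0,0],[0,0.377,0.185,0,0,0,0],[0,0.412,0.25,0,0,0,0],[0,0.436,0.319,0,0,0,0]]
  ]
}}

```text
time: 6.0
tool_pos: [0.4641, -0.0895, 0.2956]
ee_rot: [3.141, 0.001, -3.141]
wrist_force: [1.1, -0.2, -0.9]
width: 0.0198
```

```bash
python3 rows.py .5060 -.0806 .4652 -.0906 173.3 253.3 8
```

```text
[[[0, 0.011, 0.072, 0, 0, 0, 0], [0, 0.01, 0.145, 0, 0, 0, 0], [0, -0.005, 0.217, 0, 0, 0, 0], [0, -0.031, 0.285, 0, 0, 0, 0], [0, -0.069, 0.348, 0, 0, 0, 0], [0, -0.117, 0.403, 0, 0, 0, 0], [0, -0.174, 0.449, 0, 0, 0, 0], [0, -0.239, 0.484, 0, 0, 0, 0]]]
end cmd 0.4891 -0.0422
```

Request:
{"name": "move_arm", "arguments": {
  "increments": [
    [[0,0.011,0.072,0,0,0,0],[0,0.01,0.145,0,0,0,0],[0,-0.005,0.217,0,0,0,0],[0,-0.031,0.285,0,0,0,0],[0,-0.069,0.348,0,0,0,0],[0,-0.117,0.403,0,0,0,0],[0,-0.174,0.449,0,0,0,0],[0,-0.239,0.484,0,0,0,0]]
  ]
}}

```text
time: 6.67
tool_pos: [0.4889, -0.0421, 0.2956]
ee_rot: [-3.139, -0.001, -3.141]
wrist_force: [1.0, -5.9, -2.5]
width: 0.0201
```

```bash
python3 rows.py .5060 -.0806 .4891 -.0422 253.3 283.3 3;
```

```text
[[[0, -0.069, 0.024, 0, 0, 0, 0], [0, -0.141, 0.035, 0, 0, 0, 0], [0, -0.214, 0.034, 0, 0, 0, 0]]]
end cmd 0.5105 -0.0388
```

```bash
python3 rows.py .5060 -.0814 .4891 -.0422 253.3 333.3 8;
```

```text
[[[0, -0.069, 0.016, 0, 0, 0, 0], [0, -0.141, 0.027, 0, 0, 0, 0], [0, -0.214, 0.026, 0, 0, 0, 0], [0, -0.286, 0.011, 0, 0, 0, 0], [0, -0.354, -0.015, 0, 0, 0, 0], [0, -0.417, -0.053, 0, 0, 0, 0], [0, -0.472, -0.101, 0, 0, 0, 0], [0, -0.518, -0.158, 0, 0, 0, 0]]]
end cmd 0.5409 -0.058
```

Request:
{"name": "move_arm", "arguments": {
  "increments": [
    [[0,-0.069,0.016,0,0,0,0],[0,-0.141,0.027,0,0,0,0],[0,-0.214,0.026,0,0,0,0],[0,-0.286,0.011,0,0,0,0],[0,-0.354,-0.015,0,0,0,0],[0,-0.417,-0.053,0,0,0,0],[0,-0.472,-0.101,0,0,0,0],[0,-0.518,-0.158,0,0,0,0]]
  ]
}}

```text
time: 7.33
tool_pos: [0.5397, -0.0562, 0.2956]
ee_rot: [3.136, -0.006, -3.14]
wrist_force: [-5.4, 3.8, 3.8]
width: 0.02
```

```bash
python3 rows.py .5060 -.0814 .5409 -.058 333.3 413.3 8;
```

```text
[[[0, -0.035, -0.065, 0, 0, 0, 0], [0, -0.059, -0.134, 0, 0, 0, 0], [0, -0.07, -0.206, 0, 0, 0, 0], [0, -0.069, -0.279, 0, 0, 0, 0], [0, -0.054, -0.351, 0, 0, 0, 0], [0, -0.028, -0.419, 0, 0, 0, 0], [0, 0.01, -0.482, 0, 0, 0, 0], [0, 0.058, -0.537, 0, 0, 0, 0]]]
end cmd 0.5351 -0.1117
```

Request:
{"name": "move_arm", "arguments": {
  "increments": [
    [[0,-0.035,-0.065,0,0,0,0],[0,-0.059,-0.134,0,0,0,0],[0,-0.07,-0.206,0,0,0,0],[0,-0.069,-0.279,0,0,0,0],[0,-0.054,-0.351,0,0,0,0],[0,-0.028,-0.419,0,0,0,0],[0,0.01,-0.482,0,0,0,0],[0,0.058,-0.537,0,0,0,0]]
  ]
}}

```text
time: 8.0
tool_pos: [0.5362, -0.1098, 0.2958]
ee_rot: [3.135, 0.006, -3.14]
wrist_force: [8.2, 4.4, -3.4]
width: 0.0198
```

```bash
python3 rows.py .5060 -.0814 .5351 -.1117 413.3 473.3 8; python3 - <<'E'
from bench import robot
import cv2,numpy as np
c=robot.camera_params("top")
p,d=robot.snapshot("top");cv2.imwrite("pics/top2.png",cv2.resize(p[190:305,175:330,::-1],None,fx=5,fy=5));np.savez("top2.npz",p=p,d=d,**c)
E
```

```text
[[[0, 0.042, -0.035, 0, 0, 0, 0], [0, 0.089, -0.065, 0, 0, 0, 0], [0, 0.138, -0.088, 0, 0, 0, 0], [0, 0.191, -0.105, 0, 0, 0, 0], [0, 0.245, -0.114, 0, 0, 0, 0], [0, 0.3, -0.117, 0, 0, 0, 0], [0, 0.355, -0.112, 0, 0, 0, 0], [0, 0.408, -0.1, 0, 0, 0, 0]]]
end cmd 0.4943 -0.1217
```

View pics/top2.png

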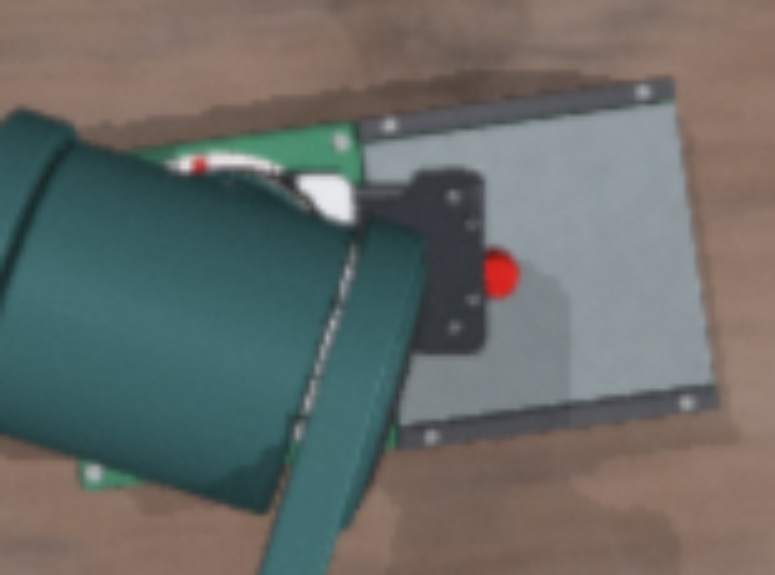

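```bash
python3 - <<'E'
from bench import robot
o=robot.get_obs();print(o["time"],o["wrist_force"],o["wrist_torque"],o["tool_pos"],o["ee_rot"])
p,d=robot.snapshot("wrist")
import cv2;cv2.imwrite("pics/w3.png",p[:,:,::-1])
o=robot.get_obs();print(o["time"],o["wrist_force"],o["wrist_torque"],o["tool_pos"],o["ee_rot"])
E
```

```text
8.05 [ 3.61722294  1.78553201 -1.47045901] [ 0.32716427 -0.78479812 -0.00841334] [ 0.53525937 -0.11086166  0.29570133] [ 3.13752794  0.0032203  -3.14103225]
8.1 [ 4.09166289  1.04549769 -2.51110864] [ 0.20178051 -0.770895   -0.01253953] [ 0.53528704 -0.11079843  0.29573398] [ 3.13839625e+00  2.53959836e-03 -3.14146471e+00]
```

View pics/w3.png

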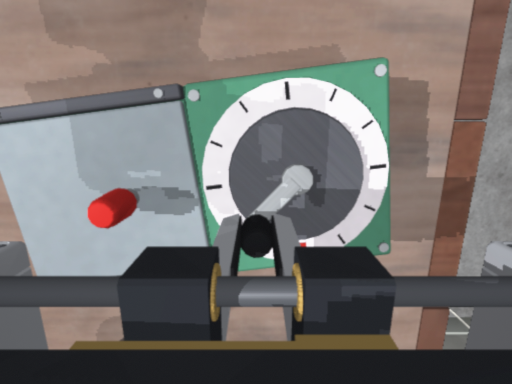

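```bash
python3 rows.py .5062 -.0814 .5351 -.1117 413.3 480 8
```

```text
[[[0, 0.045, -0.039, 0, 0, 0, 0], [0, 0.098, -0.071, 0, 0, 0, 0], [0, 0.154, -0.095, 0, 0, 0, 0], [0, 0.213, -0.11, 0, 0, 0, 0], [0, 0.274, -0.117, 0, 0, 0, 0], [0, 0.335, -0.115, 0, 0, 0, 0], [0, 0.395, -0.104, 0, 0, 0, 0], [0, 0.452, -0.084, 0, 0, 0, 0]]]
end cmd 0.4899 -0.1201
```

Request:
{"name": "move_arm", "arguments": {
  "increments": [
    [[0,0.045,-0.039,0,0,0,0],[0,0.098,-0.071,0,0,0,0],[0,0.154,-0.095,0,0,0,0],[0,0.213,-0.11,0,0,0,0],[0,0.274,-0.117,0,0,0,0],[0,0.335,-0.115,0,0,0,0],[0,0.395,-0.104,0,0,0,0],[0,0.452,-0.084,0,0,0,0]]
  ]
}}

```text
time: 8.77
tool_pos: [0.4901, -0.1202, 0.2957]
ee_rot: [-3.14, 0.003, 3.141]
wrist_force: [4.1, -2.4, -3.2]
width: 0.0201
```

Request:
{"name": "move_arm", "arguments": {
  "increments": [
    [[0,0,0,0,0,0,0],[0,0,0,0,0,0,0],[0,0,0,0,0,0,0]]
  ]
}}

```text
time: 9.02
tool_pos: [0.4893, -0.1199, 0.2957]
ee_rot: [3.141, -0.001, -3.141]
wrist_force: [0.9, -0.6, 0.4]
width: 0.0195
```

```bash
python3 - <<'E'
from bench import robot
import cv2,numpy as np
c=robot.camera_params("wrist")
o=robot.get_obs();print(o["time"],o["wrist_force"],o["tool_pos"],o["ee_rot"])
p,d=robot.snapshot("wrist")
cv2.imwrite("pics/w4.png",p[:,:,::-1]);np.savez("w4.npz",p=p,d=d,**c)
E
```

```text
9.0167 [ 0.92572877 -0.62902372  0.37046742] [ 0.4892583  -0.11986083  0.29567544] [ 3.14120998e+00 -1.28907473e-03 -3.14138493e+00]
```

View pics/w4.png

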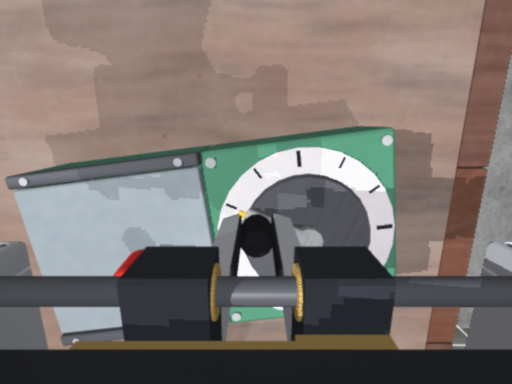

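```bash
cat > seq.py <<'E'
import sys,numpy as np,json
cx,cy,x0,y0=map(float,sys.argv[1:5]);L=list(map(float,sys.argv[5:]));n=8;B=7.1
for a0,a1 in zip(L,L[1:]):
    out=[]
    for k in range(1,n+1):
        a=np.radians(B-(a0+(a1-a0)*k/n));X=cx+.042*np.cos(a);Y=cy+.042*np.sin(a)
        out.append([0,round(-(X-x0)*10,3),round((Y-y0)*10,3),0,0,0,0])
    x0=round(x0-out[-1][1]/10,4);y0=round(y0+out[-1][2]/10,4)
    print(a0,a1,"end",x0,y0);print(json.dumps([out]))
E
python3 seq.py .5062 -.0814 .4899 -.1201 480 410 330 250 170 90 10 -34
```

```text
480.0 410.0 end 0.537 -0.11
[[[0, -0.06, -0.02, 0, 0, 0, 0], [0, -0.123, -0.031, 0, 0, 0, 0], [0, -0.188, -0.032, 0, 0, 0, 0], [0, -0.251, -0.024, 0, 0, 0, 0], [0, -0.312, -0.005, 0, 0, 0, 0], [0, -0.37, 0.022, 0, 0, 0, 0], [0, -0.424, 0.058, 0, 0, 0, 0], [0, -0.471, 0.101, 0, 0, 0, 0]]]
410.0 330.0 end 0.5397 -0.0561
[[[0, -0.045, 0.058, 0, 0, 0, 0], [0, -0.079, 0.123, 0, 0, 0, 0], [0, -0.101, 0.192, 0, 0, 0, 0], [0, -0.111, 0.265, 0, 0, 0, 0], [0, -0.109, 0.338, 0, 0, 0, 0], [0, -0.093, 0.409, 0, 0, 0, 0], [0, -0.066, 0.477, 0, 0, 0, 0], [0, -0.027, 0.539, 0, 0, 0, 0]]]
330.0 250.0 end 0.4871 -0.044
[[[0, 0.049, 0.055, 0, 0, 0, 0], [0, 0.107, 0.1, 0, 0, 0, 0], [0, 0.172, 0.134, 0, 0, 0, 0], [0, 0.241, 0.156, 0, 0, 0, 0], [0, 0.314, 0.166, 0, 0, 0, 0], [0, 0.387, 0.164, 0, 0, 0, 0], [0, 0.458, 0.148, 0, 0, 0, 0], [0, 0.526, 0.121, 0, 0, 0, 0]]]
250.0 170.0 end 0.4661 -0.0937
[[[0, 0.062, -0.039, 0, 0, 0, 0], [0, 0.117, -0.088, 0, 0, 0, 0], [0, 0.162, -0.146, 0, 0, 0, 0], [0, 0.196, -0.211, 0, 0, 0, 0], [0, 0.218, -0.28, 0, 0, 0, 0], [0, 0.228, -0.353, 0, 0, 0, 0], [0, 0.226, -0.426,
[... 206 characters left out ...]
, [0, -0.238, -0.264, 0, 0, 0, 0], [0, -0.307, -0.286, 0, 0, 0, 0], [0, -0.38, -0.296, 0, 0, 0, 0], [0, -0.453, -0.294, 0, 0, 0, 0]]]
90.0 10.0 end 0.5481 -0.0835
[[[0, -0.071, 0.016, 0, 0, 0, 0], [0, -0.139, 0.043, 0, 0, 0, 0], [0, -0.201, 0.082, 0, 0, 0, 0], [0, -0.256, 0.131, 0, 0, 0, 0], [0, -0.301, 0.189, 0, 0, 0, 0], [0, -0.335, 0.254, 0, 0, 0, 0], [0, -0.357, 0.323, 0, 0, 0, 0], [0, -0.367, 0.396, 0, 0, 0, 0]]]
10.0 -34.0 end 0.5378 -0.0538
[[[0, -0.001, 0.04, 0, 0, 0, 0], [0, 0.003, 0.08, 0, 0, 0, 0], [0, 0.011, 0.12, 0, 0, 0, 0], [0, 0.022, 0.158, 0, 0, 0, 0], [0, 0.037, 0.196, 0, 0, 0, 0], [0, 0.056, 0.232, 0, 0, 0, 0], [0, 0.077, 0.265, 0, 0, 0, 0], [0, 0.103, 0.297, 0, 0, 0, 0]]]
```

Request:
{"name": "move_arm", "arguments": {
  "increments": [
    [[0,-0.06,-0.02,0,0,0,0],[0,-0.123,-0.031,0,0,0,0],[0,-0.188,-0.032,0,0,0,0],[0,-0.251,-0.024,0,0,0,0],[0,-0.312,-0.005,0,0,0,0],[0,-0.37,0.022,0,0,0,0],[0,-0.424,0.058,0,0,0,0],[0,-0.471,0.101,0,0,0,0]]
  ]
}}

```text
time: 9.73
tool_pos: [0.5369, -0.1093, 0.2956]
ee_rot: [3.141, -0.0, -3.141]
wrist_force: [-1.9, -0.0, 1.0]
width: 0.0199
```

Request:
{"name": "move_arm", "arguments": {
  "increments": [
    [[0,-0.045,0.058,0,0,0,0],[0,-0.079,0.123,0,0,0,0],[0,-0.101,0.192,0,0,0,0],[0,-0.111,0.265,0,0,0,0],[0,-0.109,0.338,0,0,0,0],[0,-0.093,0.409,0,0,0,0],[0,-0.066,0.477,0,0,0,0],[0,-0.027,0.539,0,0,0,0]]
  ]
}}

```text
time: 10.4
tool_pos: [0.5387, -0.0553, 0.2956]
ee_rot: [-3.141, 0.0, -3.141]
wrist_force: [0.1, -2.0, 0.6]
width: 0.0194
```

Request:
{"name": "move_arm", "arguments": {
  "increments": [
    [[0,0.049,0.055,0,0,0,0],[0,0.107,0.1,0,0,0,0],[0,0.172,0.134,0,0,0,0],[0,0.241,0.156,0,0,0,0],[0,0.314,0.166,0,0,0,0],[0,0.387,0.164,0,0,0,0],[0,0.458,0.148,0,0,0,0],[0,0.526,0.121,0,0,0,0]]
  ]
}}

```text
time: 11.07
tool_pos: [0.4857, -0.044, 0.2957]
ee_rot: [3.141, 0.001, -3.141]
wrist_force: [1.9, -2.2, -1.4]
width: 0.0199
```

Request:
{"name": "move_arm", "arguments": {
  "increments": [
    [[0,0.062,-0.039,0,0,0,0],[0,0.117,-0.088,0,0,0,0],[0,0.162,-0.146,0,0,0,0],[0,0.196,-0.211,0,0,0,0],[0,0.218,-0.28,0,0,0,0],[0,0.228,-0.353,0,0,0,0],[0,0.226,-0.426,0,0,0,0],[0,0.21,-0.497,0,0,0,0]]
  ]
}}

```text
time: 11.73
tool_pos: [0.4654, -0.0942, 0.2957]
ee_rot: [3.14, -0.0, 3.142]
wrist_force: [2.8, 1.5, -2.8]
width: 0.0193
```

Request:
{"name": "move_arm", "arguments": {
  "increments": [
    [[0,-0.027,-0.068,0,0,0,0],[0,-0.066,-0.13,0,0,0,0],[0,-0.115,-0.185,0,0,0,0],[0,-0.173,-0.23,0,0,0,0],[0,-0.238,-0.264,0,0,0,0],[0,-0.307,-0.286,0,0,0,0],[0,-0.38,-0.296,0,0,0,0],[0,-0.453,-0.294,0,0,0,0]]
  ]
}}

```text
time: 12.4
tool_pos: [0.5102, -0.1233, 0.2956]
ee_rot: [3.141, -0.006, 3.142]
wrist_force: [-7.8, 2.9, 4.0]
width: 0.0197
```

Request:
{"name": "move_arm", "arguments": {
  "increments": [
    [[0,-0.071,0.016,0,0,0,0],[0,-0.139,0.043,0,0,0,0],[0,-0.201,0.082,0,0,0,0],[0,-0.256,0.131,0,0,0,0],[0,-0.301,0.189,0,0,0,0],[0,-0.335,0.254,0,0,0,0],[0,-0.357,0.323,0,0,0,0],[0,-0.367,0.396,0,0,0,0]]
  ]
}}

```text
time: 13.07
tool_pos: [0.5476, -0.0853, 0.2957]
ee_rot: [-3.135, -0.002, 3.141]
wrist_force: [-2.3, -7.2, 0.6]
width: 0.0198
```

Request:
{"name": "move_arm", "arguments": {
  "increments": [
    [[0,-0.001,0.04,0,0,0,0],[0,0.003,0.08,0,0,0,0],[0,0.011,0.12,0,0,0,0],[0,0.022,0.158,0,0,0,0],[0,0.037,0.196,0,0,0,0],[0,0.056,0.232,0,0,0,0],[0,0.077,0.265,0,0,0,0],[0,0.103,0.297,0,0,0,0]]
  ]
}}

```text
time: 13.73
tool_pos: [0.5381, -0.0549, 0.2958]
ee_rot: [-3.137, 0.004, 3.141]
wrist_force: [5.7, -8.1, -5.3]
width: 0.0195
```

Request:
{"name": "move_arm", "arguments": {
  "increments": [
    [[0,0,0,0,0,0,0],[0,0,0,0,0,0,0]]
  ]
}}

```text
time: 13.9
tool_pos: [0.5374, -0.0538, 0.2957]
ee_rot: [-3.141, 0.0, -3.141]
wrist_force: [0.9, -0.8, -1.3]
width: 0.0198
```

```bash
python3 - <<'E'
import numpy as np
x0,y0=.5378,-.0538
for a1 in list(range(-40,-148,-2)):
    a=np.radians(7.1-a1);X=.5062+.042*np.cos(a);Y=-.0814+.042*np.sin(a)
    dx=round(-(X-x0)*10,3);dy=round((Y-y0)*10,3);x0-=dx/10;y0+=dy/10
    print(a1,dx,dy,"F dir opp motion (%.2f,%.2f)"%(np.sin(a),-np.cos(a)),"cmd %.4f %.4f"%(x0,y0))
E
```

```text
-40 0.03 0.032 F dir opp motion (0.73,-0.68) cmd 0.5348 -0.0506
-42 0.011 0.009 F dir opp motion (0.76,-0.65) cmd 0.5337 -0.0497
-44 0.011 0.01 F dir opp motion (0.78,-0.63) cmd 0.5326 -0.0487
-46 0.012 0.009 F dir opp motion (0.80,-0.60) cmd 0.5314 -0.0478
-48 0.012 0.008 F dir opp motion (0.82,-0.57) cmd 0.5302 -0.0470
-50 0.012 0.009 F dir opp motion (0.84,-0.54) cmd 0.5290 -0.0461
-52 0.012 0.007 F dir opp motion (0.86,-0.51) cmd 0.5278 -0.0454
-54 0.013 0.008 F dir opp motion (0.88,-0.48) cmd 0.5265 -0.0446
-56 0.013 0.007 F dir opp motion (0.89,-0.45) cmd 0.5252 -0.0439
-58 0.013 0.006 F dir opp motion (0.91,-0.42) cmd 0.5239 -0.0433
-60 0.014 0.006 F dir opp motion (0.92,-0.39) cmd 0.5225 -0.0427
-62 0.013 0.005 F dir opp motion (0.93,-0.36) cmd 0.5212 -0.0422
-64 0.014 0.005 F dir opp motion (0.95,-0.32) cmd 0.5198 -0.0417
-66 0.014 0.005 F dir opp motion (0.96,-0.29) cmd 0.5184 -0.0412
-68 0.014 0.004 F dir opp motion (0.97,-0.26) cmd 0.5170 -0.0408
-70 0.014 0.003 F dir opp motion (0.97,-0.22) cmd 0.5156 -0.0405
-72 0.015 0.003 F dir opp motion (0.98,-0.19) cmd 0.5141 -0.04
[... 1725 characters left out ...]
r opp motion (0.73,0.68) cmd 0.4775 -0.0507
-128 0.011 -0.011 F dir opp motion (0.71,0.71) cmd 0.4764 -0.0518
-130 0.01 -0.01 F dir opp motion (0.68,0.73) cmd 0.4754 -0.0528
-132 0.009 -0.011 F dir opp motion (0.65,0.76) cmd 0.4745 -0.0539
-134 0.01 -0.011 F dir opp motion (0.63,0.78) cmd 0.4735 -0.0550
-136 0.009 -0.012 F dir opp motion (0.60,0.80) cmd 0.4726 -0.0562
-138 0.008 -0.012 F dir opp motion (0.57,0.82) cmd 0.4718 -0.0574
-140 0.009 -0.012 F dir opp motion (0.54,0.84) cmd 0.4709 -0.0586
-142 0.007 -0.012 F dir opp motion (0.51,0.86) cmd 0.4702 -0.0598
-144 0.008 -0.013 F dir opp motion (0.48,0.88) cmd 0.4694 -0.0611
-146 0.007 -0.013 F dir opp motion (0.45,0.89) cmd 0.4687 -0.0624
```

Request:
{"name": "move_arm", "arguments": {
  "increments": [
    [[0,0.014,0.012,0,0,0,0],[0,0.032,0.025,0,0,0,0],[0,0.032,0.025,0,0,0,0]]
  ]
}}

```text
time: 14.15
tool_pos: [0.534, -0.0508, 0.2957]
ee_rot: [3.141, 0.001, -3.141]
wrist_force: [3.8, -0.9, -2.1]
width: 0.0197
```

Request:
{"name": "move_arm", "arguments": {
  "increments": [
    [[0,0.009,0.016,0,0,0,0],[0,0.009,0.016,0,0,0,0]]
  ]
}}

```text
time: 14.32
tool_pos: [0.5329, -0.0493, 0.2958]
ee_rot: [-3.142, -0.0, -3.141]
wrist_force: [3.1, -1.5, -1.4]
width: 0.0199
```

Request:
{"name": "move_arm", "arguments": {
  "increments": [
    [[0,0.011,0.01,0,0,0,0],[0,0.011,0.01,0,0,0,0]]
  ]
}}

```text
time: 14.48
tool_pos: [0.5317, -0.0484, 0.2957]
ee_rot: [3.142, -0.0, -3.141]
wrist_force: [2.3, -2.7, -1.7]
width: 0.0197
```

Request:
{"name": "move_arm", "arguments": {
  "increments": [
    [[0,0.012,0.009,0,0,0,0],[0,0.012,0.009,0,0,0,0]]
  ]
}}

```text
time: 14.65
tool_pos: [0.5305, -0.0475, 0.2957]
ee_rot: [3.141, -0.0, -3.141]
wrist_force: [2.7, -2.1, -1.2]
width: 0.02
```

Request:
{"name": "move_arm", "arguments": {
  "increments": [
    [[0,0.012,0.008,0,0,0,0],[0,0.012,0.008,0,0,0,0]]
  ]
}}

```text
time: 14.82
tool_pos: [0.5293, -0.0466, 0.2957]
ee_rot: [3.141, -0.0, -3.141]
wrist_force: [2.7, -1.9, -1.7]
width: 0.02
```

Request:
{"name": "move_arm", "arguments": {
  "increments": [
    [[0,0.012,0.009,0,0,0,0],[0,0.012,0.009,0,0,0,0]]
  ]
}}

```text
time: 14.98
tool_pos: [0.5281, -0.0458, 0.2957]
ee_rot: [3.141, -0.0, -3.141]
wrist_force: [2.5, -1.9, -1.7]
width: 0.0193
```

Request:
{"name": "move_arm", "arguments": {
  "increments": [
    [[0,0.012,0.007,0,0,0,0],[0,0.012,0.007,0,0,0,0]]
  ]
}}

```text
time: 15.15
tool_pos: [0.5269, -0.0451, 0.2957]
ee_rot: [3.141, -0.0, -3.141]
wrist_force: [1.9, -1.3, -1.3]
width: 0.0194
```

Request:
{"name": "move_arm", "arguments": {
  "increments": [
    [[0,0.013,0.008,0,0,0,0],[0,0.013,0.008,0,0,0,0]]
  ]
}}

```text
time: 15.32
tool_pos: [0.5256, -0.0443, 0.2957]
ee_rot: [3.141, -0.0, -3.141]
wrist_force: [3.9, -2.0, -1.5]
width: 0.0199
```

Request:
{"name": "move_arm", "arguments": {
  "increments": [
    [[0,0.013,0.007,0,0,0,0],[0,0.013,0.007,0,0,0,0]]
  ]
}}

```text
time: 15.48
tool_pos: [0.5243, -0.0436, 0.2957]
ee_rot: [3.141, -0.001, -3.141]
wrist_force: [2.7, -1.2, -1.2]
width: 0.0194
```

Request:
{"name": "move_arm", "arguments": {
  "increments": [
    [[0,0.013,0.006,0,0,0,0],[0,0.013,0.006,0,0,0,0]]
  ]
}}

```text
time: 15.65
tool_pos: [0.523, -0.043, 0.2957]
ee_rot: [3.141, -0.0, -3.141]
wrist_force: [2.8, -1.5, -1.2]
width: 0.0199
```

Request:
{"name": "move_arm", "arguments": {
  "increments": [
    [[0,0.014,0.006,0,0,0,0],[0,0.014,0.006,0,0,0,0]]
  ]
}}

```text
time: 15.82
tool_pos: [0.5216, -0.0424, 0.2957]
ee_rot: [3.141, -0.0, -3.141]
wrist_force: [2.8, -2.0, -1.2]
width: 0.0198
```

Request:
{"name": "move_arm", "arguments": {
  "increments": [
    [[0,0.013,0.005,0,0,0,0],[0,0.013,0.005,0,0,0,0]]
  ]
}}

```text
time: 15.98
tool_pos: [0.5204, -0.042, 0.2957]
ee_rot: [3.141, 0.0, -3.141]
wrist_force: [3.6, -1.0, -1.3]
width: 0.0202
```

Request:
{"name": "move_arm", "arguments": {
  "increments": [
    [[0,0.014,0.005,0,0,0,0],[0,0.014,0.005,0,0,0,0]]
  ]
}}

```text
time: 16.15
tool_pos: [0.5185, -0.0413, 0.2957]
ee_rot: [3.141, -0.002, -3.141]
wrist_force: [0.1, 0.0, 0.9]
width: 0.0198
```

Request:
{"name": "move_arm", "arguments": {
  "increments": [
    [[0,0.007,0.003,0,0,0,0],[0,0.007,0.003,0,0,0,0]]
  ]
}}

```text
time: 16.32
tool_pos: [0.5178, -0.041, 0.2956]
ee_rot: [3.141, -0.002, -3.141]
wrist_force: [-1.1, 0.4, 2.2]
width: 0.0201
```

Request:
{"name": "move_arm", "arguments": {
  "increments": [
    [[0,0.007,0.002,0,0,0,0],[0,0.007,0.002,0,0,0,0]]
  ]
}}

```text
time: 16.48
tool_pos: [0.5174, -0.0409, 0.2956]
ee_rot: [3.141, -0.001, -3.141]
wrist_force: [-0.8, -0.5, 0.9]
width: 0.0203
```

Request:
{"name": "move_arm", "arguments": {
  "increments": [
    [[0,0.007,0.002,0,0,0,0],[0,0.007,0.002,0,0,0,0]]
  ]
}}

```text
time: 16.65
tool_pos: [0.5168, -0.0408, 0.2956]
ee_rot: [3.141, -0.0, -3.141]
wrist_force: [-0.8, 0.5, 0.4]
width: 0.0198
```

Request:
{"name": "move_arm", "arguments": {
  "increments": [
    [[0,0.007,0.002,0,0,0,0],[0,0.007,0.002,0,0,0,0]]
  ]
}}

```text
time: 16.82
tool_pos: [0.5162, -0.0406, 0.2956]
ee_rot: [3.141, -0.0, -3.141]
wrist_force: [0.8, -0.7, 0.6]
width: 0.0198
```

Request:
{"name": "move_arm", "arguments": {
  "increments": [
    [[0,0.005,0.001,0,0,0,0],[0,0.005,0.001,0,0,0,0]]
  ]
}}

```text
time: 16.98
tool_pos: [0.5158, -0.0405, 0.2957]
ee_rot: [3.141, 0.0, -3.141]
wrist_force: [0.3, 0.0, -0.7]
width: 0.0203
```

Request:
{"name": "move_arm", "arguments": {
  "increments": [
    [[0,0.006,0.001,0,0,0,0],[0,0.006,0.001,0,0,0,0]]
  ]
}}

```text
time: 17.15
tool_pos: [0.5152, -0.0404, 0.2957]
ee_rot: [3.141, 0.0, -3.141]
wrist_force: [0.8, -0.5, 0.1]
width: 0.0196
```

Request:
{"name": "move_arm", "arguments": {
  "increments": [
    [[0,0.01,0.002,0,0,0,0],[0,0.01,0.002,0,0,0,0]]
  ]
}}

```text
time: 17.32
tool_pos: [0.5141, -0.0402, 0.2956]
ee_rot: [3.141, 0.0, -3.141]
wrist_force: [1.5, 0.2, -0.7]
width: 0.0202
```

Request:
{"name": "move_arm", "arguments": {
  "increments": [
    [[0,0.01,0.002,0,0,0,0],[0,0.01,0.002,0,0,0,0]]
  ]
}}

```text
time: 17.48
tool_pos: [0.5133, -0.04, 0.2957]
ee_rot: [3.141, 0.001, -3.141]
wrist_force: [1.8, 0.3, -1.0]
width: 0.0201
```

Request:
{"name": "move_arm", "arguments": {
  "increments": [
    [[0,0.01,0.002,0,0,0,0],[0,0.01,0.002,0,0,0,0]]
  ]
}}

```text
time: 17.65
tool_pos: [0.5125, -0.0399, 0.2957]
ee_rot: [-3.142, 0.002, -3.141]
wrist_force: [4.5, -0.8, -1.7]
width: 0.0197
```

Request:
{"name": "move_arm", "arguments": {
  "increments": [
    [[0,0.005,0.001,0,0,0,0],[0,0.005,0.001,0,0,0,0]]
  ]
}}

```text
time: 17.82
tool_pos: [0.5121, -0.0398, 0.2957]
ee_rot: [-3.141, 0.002, -3.142]
wrist_force: [5.7, 0.6, -2.9]
width: 0.0195
```

Request:
{"name": "move_arm", "arguments": {
  "increments": [
    [[0,0.005,0.001,0,0,0,0],[0,0.005,0.001,0,0,0,0]]
  ]
}}

```text
time: 17.98
tool_pos: [0.5118, -0.0397, 0.2957]
ee_rot: [-3.141, 0.003, -3.141]
wrist_force: [5.5, -0.9, -3.2]
width: 0.0198
```

Request:
{"name": "move_arm", "arguments": {
  "increments": [
    [[0,0,0,0,0,0,0],[0,0,0,0,0,0,0]]
  ]
}}

```text
time: 18.15
tool_pos: [0.5118, -0.0397, 0.2957]
ee_rot: [-3.141, 0.003, -3.142]
wrist_force: [5.2, 0.1, -3.4]
width: 0.0196
```

Request:
{"name": "move_arm", "arguments": {
  "increments": [
    [[0,0.004,0.001,0,0,0,0],[0,0.004,0.001,0,0,0,0]]
  ]
}}

```text
time: 18.32
tool_pos: [0.5115, -0.0397, 0.2957]
ee_rot: [-3.141, 0.003, -3.142]
wrist_force: [7.0, -1.0, -4.0]
width: 0.0197
```

Request:
{"name": "move_arm", "arguments": {
  "increments": [
    [[0,0.004,0.001,0,0,0,0],[0,0.004,0.001,0,0,0,0]]
  ]
}}

```text
time: 18.48
tool_pos: [0.5112, -0.0396, 0.2958]
ee_rot: [-3.141, 0.004, -3.142]
wrist_force: [7.0, -1.1, -3.9]
width: 0.0196
```

Request:
{"name": "move_arm", "arguments": {
  "increments": [
    [[0,0.005,0.001,0,0,0,0],[0,0.005,0.001,0,0,0,0]]
  ]
}}

```text
time: 18.65
tool_pos: [0.5108, -0.0396, 0.2958]
ee_rot: [-3.141, 0.004, -3.142]
wrist_force: [8.3, -2.2, -4.6]
width: 0.0198
```

Request:
{"name": "move_arm", "arguments": {
  "increments": [
    [[0.4,0,0,0,0,0,0],[0.4,0,0,0,0,0,0],[0.4,0,0,0,0,0,0],[0.4,0,0,0,0,0,0],[0.4,0,0,0,0,0,0]]
  ]
}}

```text
time: 19.07
tool_pos: [0.5096, -0.0393, 0.2956]
ee_rot: [3.141, -0.001, -3.141]
wrist_force: [0.1, 0.6, -0.3]
width: 0.0375
```

Released; raise and move to the knob.

Request:
{"name": "move_arm", "arguments": {
  "increments": [
    [[0.4,0,0,-0.2,0,0,0],[0.4,0,0,-0.4,0,0,0],[0.4,0,0,-0.55,0,0,0],[0.6,-0.03,-0.25,-0.6,0,0,0],[0.6,-0.06,-0.55,-0.6,0,0,0],[0.6,-0.08,-0.85,-0.6,0,0,0],[0.6,-0.08,-0.85,-0.6,0,0,0]]
  ]
}}

```text
time: 19.65
tool_pos: [0.5179, -0.1281, 0.3557]
ee_rot: [-3.139, -0.0, 3.137]
wrist_force: [-0.2, -1.2, -0.3]
width: 0.0561
```

Request:
{"name": "move_arm", "arguments": {
  "increments": [
    [[0.6,-0.02,-0.3,0,0,0,0],[0.6,-0.036,-0.6,0,0,0,0],[0.6,-0.036,-0.8,0,0,0,0],[0.6,-0.036,-0.8,0,0,0,0],[0.6,-0.036,-0.8,0,0,0,0]]
  ]
}}

```text
time: 20.07
tool_pos: [0.5214, -0.2046, 0.3553]
ee_rot: [3.14, -0.001, 3.14]
wrist_force: [0.1, 0.5, 0.8]
width: 0.0567
```

```bash
python3 - <<'E'
from bench import robot
import cv2,numpy as np
o=robot.get_obs();print(o["time"],o["tool_pos"])
for n in("wrist","side"):
    p,d=robot.snapshot(n);cv2.imwrite(f"pics/{n}5.png",p[:,:,::-1])
E
```

```text
20.0667 [ 0.52135076 -0.20458348  0.35525044]
```

View pics/wrist5.png

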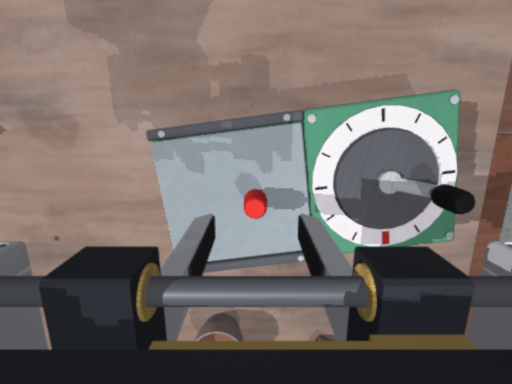

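View pics/side5.png

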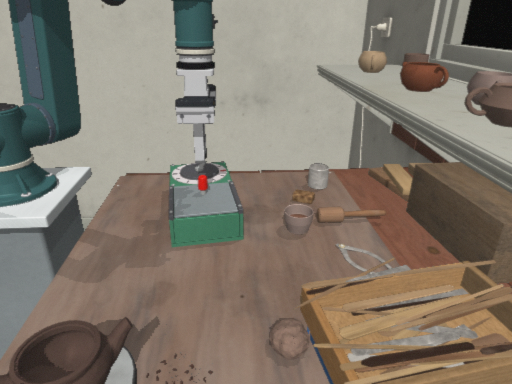

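Request:
{"name": "move_arm", "arguments": {
  "increments": [
    [[0.6,0,0,0.2,0,0,0],[0.6,0,0,0.4,0,0,0],[0.6,0,0,0.6,0,0,0],[0.6,0,0,0.74,0,0,0],[0.6,0,0,0.74,0,0,0],[0,0,0,0.74,0,0,0],[0,0,0,0.74,0,0,0],[0,0,0,0.74,0,0,0]]
  ]
}}

```text
time: 20.83
tool_pos: [0.522, -0.204, 0.2835]
ee_rot: [-3.14, 0.003, -3.141]
wrist_force: [-0.5, -0.4, -0.2]
width: 0.0398
```

Request:
{"name": "move_arm", "arguments": {
  "increments": [
    [[0,0,0,0,0,0,0],[0,0,0,0,0,0,0],[0,0,0,0,0,0,0],[0,0,0,0,0,0,0],[0,0,0,0,0,0,0],[0,0,0,0,0,0,0],[0,0,0,0,0,0,0]]
  ]
}}

```text
time: 21.42
tool_pos: [0.5217, -0.2048, 0.2826]
ee_rot: [-3.14, 0.002, 3.141]
wrist_force: [-0.8, -1.9, 4.4]
width: 0.0206
```

Request:
{"name": "move_arm", "arguments": {
  "increments": [
    [[0,-0.002,-0.015,0,0,0,0],[0,-0.004,-0.03,0,0,0,0],[0,-0.005,-0.04,0,0,0,0],[0,-0.005,-0.04,0,0,0,0]]
  ]
}}

```text
time: 21.75
tool_pos: [0.5222, -0.208, 0.2826]
ee_rot: [3.14, 0.001, -3.141]
wrist_force: [0.0, 1.2, 5.9]
width: 0.0205
```

Request:
{"name": "move_arm", "arguments": {
  "increments": [
    [[0,-0.002,-0.015,0,0,0,0],[0,-0.004,-0.03,0,0,0,0],[0,-0.005,-0.04,0,0,0,0],[0,-0.005,-0.04,0,0,0,0]]
  ]
}}

```text
time: 22.08
tool_pos: [0.5227, -0.2119, 0.2826]
ee_rot: [3.14, 0.001, -3.141]
wrist_force: [-2.5, 1.2, 7.3]
width: 0.0206
```

Request:
{"name": "move_arm", "arguments": {
  "increments": [
    [[0,-0.006,-0.06,-0.003,0,0,0],[0,-0.014,-0.13,-0.006,0,0,0],[0,-0.022,-0.2,-0.006,0,0,0],[0,-0.03,-0.27,-0.006,0,0,0],[0,-0.038,-0.34,-0.006,0,0,0],[0,-0.046,-0.41,-0.006,0,0,0],[0,-0.054,-0.48,-0.006,0,0,0],[0,-0.06,-0.54,-0.006,0,0,0]]
  ]
}}

```text
time: 22.75
tool_pos: [0.5292, -0.2672, 0.2826]
ee_rot: [-3.142, 0.003, 3.142]
wrist_force: [4.9, 2.7, 3.3]
width: 0.0207
```

Request:
{"name": "move_arm", "arguments": {
  "increments": [
    [[0,-0.008,-0.01,0,0,0,0],[0,-0.01,-0.02,0,0,0,0],[0,-0.01,-0.02,0,0,0,0]]
  ]
}}

```text
time: 23.0
tool_pos: [0.5298, -0.269, 0.2826]
ee_rot: [-3.141, 0.001, 3.141]
wrist_force: [4.6, 1.9, 4.3]
width: 0.0207
```

Request:
{"name": "move_arm", "arguments": {
  "increments": [
    [[0,-0.003,-0.01,0,0,0,0],[0,-0.004,-0.015,0,0,0,0],[0,-0.004,-0.015,0,0,0,0]]
  ]
}}

```text
time: 23.25
tool_pos: [0.53, -0.2698, 0.2826]
ee_rot: [3.141, 0.0, -3.141]
wrist_force: [3.6, 2.1, 5.0]
width: 0.0209
```

Request:
{"name": "move_arm", "arguments": {
  "increments": [
    [[0,-0.002,-0.01,0,0,0,0],[0,-0.002,-0.015,0,0,0,0],[0,-0.002,-0.015,0,0,0,0]]
  ]
}}

```text
time: 23.5
tool_pos: [0.5302, -0.2704, 0.2826]
ee_rot: [3.138, -0.0, -3.141]
wrist_force: [2.8, 5.0, 7.0]
width: 0.0208
```

Request:
{"name": "move_arm", "arguments": {
  "increments": [
    [[0,-0.002,-0.01,0,0,0,0],[0,-0.002,-0.015,0,0,0,0],[0,-0.002,-0.015,0,0,0,0]]
  ]
}}

```text
time: 23.75
tool_pos: [0.5303, -0.2709, 0.2826]
ee_rot: [3.136, -0.001, -3.14]
wrist_force: [2.1, 8.5, 8.3]
width: 0.0205
```

Request:
{"name": "move_arm", "arguments": {
  "increments": [
    [[0.6,0,0.01,0,0,0,0],[0.6,0,0.02,0,0,0,0],[0.6,0,0.02,0,0,0,0],[0.6,0,0.02,0,0,0,0],[0.6,0,0.02,0,0,0,0],[0.6,0,0.02,0,0,0,0]]
  ]
}}

```text
time: 24.25
tool_pos: [0.53, -0.2711, 0.2816]
ee_rot: [3.141, -0.001, 3.141]
wrist_force: [-0.2, -1.0, -0.4]
width: 0.0554
```

Request:
{"name": "move_arm", "arguments": {
  "increments": [
    [[0.6,0,0,-0.2,0,0,0],[0.6,0,0,-0.4,0,0,0],[0.6,0,0,-0.6,0,0,0],[0.6,0,0,-0.8,0,0,0],[0.6,0,0,-1,0,0,0],[0.6,0,0,-1,0,0,0]]
  ]
}}

```text
time: 24.75
tool_pos: [0.5307, -0.2713, 0.3875]
ee_rot: [-3.137, 0.007, 3.141]
wrist_force: [-0.2, 0.1, 0.7]
width: 0.0563
```

Request:
{"name": "move_arm", "arguments": {
  "increments": [
    [[0.6,0.2,0,-0.1,0,0,0],[0.6,0.5,0,-0.2,0,0,0],[0.6,0.8,0,-0.3,0,0,0],[0.6,1,0,-0.4,0,0,0],[0.6,1,0,-0.4,0,0,0],[0.6,1,0,-0.4,0,0,0]]
  ]
}}

```text
time: 25.25
tool_pos: [0.4298, -0.271, 0.4221]
ee_rot: [-3.141, 0.001, 3.14]
wrist_force: [0.2, 0.2, -0.6]
width: 0.0563
```

```bash
python3 - <<'E'
from bench import robot
import cv2,numpy as np
o=robot.get_obs();print(o["time"],o["tool_pos"],o["wrist_force"])
for n in("wrist","side","top"):
    c=robot.camera_params(n);p,d=robot.snapshot(n);cv2.imwrite(f"pics/{n}6.png",p[:,:,::-1]);np.savez(f"{n}6.npz",p=p,d=d,**c)
E
```

```text
25.25 [ 0.4298244  -0.27102074  0.42210973] [ 0.1633923   0.231109   -0.62464238]
```

View pics/top6.png

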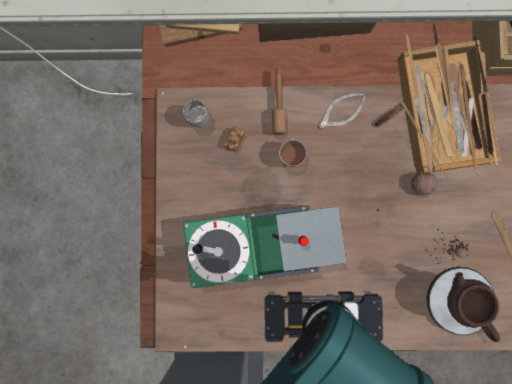

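View pics/wrist6.png

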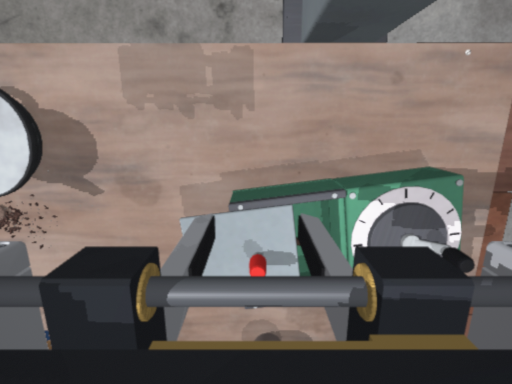

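View pics/side6.png

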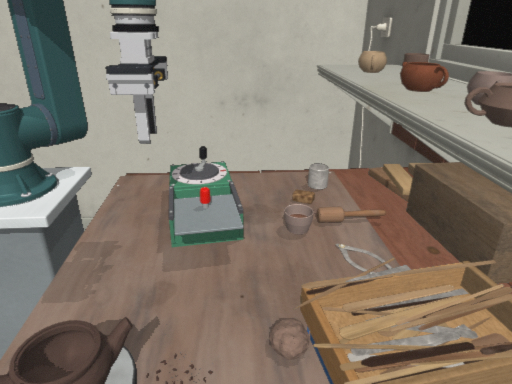

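```bash
python3 - <<'E'
from h import *
P=[]
for f in("top0.npz","top6.npz"):
    c=np.load(f);hsv=cv2.cvtColor(c["p"],cv2.COLOR_RGB2HSV);H,S,V=[hsv[...,i].astype(int) for i in range(3)]
    m=((H<8)|(H>172))&(S>170)&(V>90);m[:200]=0;m[300:]=0;m[:,:262]=0;m[:,330:]=0
    v,u=np.argwhere(m).mean(0);P.append(ray(c,u,v,.113))
    h=ray(c,198,249,.127);
print(P,np.linalg.norm(P[1]-P[0]))
v=h[:2]-[.5064,-.0811];print("dial deg",7.1-np.degrees(np.arctan2(v[1],v[0])))
E
```

```text
[array([ 0.52303369, -0.20522575,  0.113     ]), array([ 0.53103971, -0.26874867,  0.113     ])] 0.06402544611494414
dial deg -68.4489636338518
```

```bash
python3 -c "
from bench import robot
print(robot.close_job())"
```

```text
the job is handed in; nothing more can be done
None
```

The lockbox is open: the dial caught, the lid slid out to its stop, and the arm was clear of everything when I handed in at about 25.4 s.

- **First number:** I turned the crank clockwise, past four once, and stopped on four the second time. The wrist camera showed the pointer within about 3° of the four tick.
- **Second number:** I turned anticlockwise past nine once and round again, then felt along in steps of 2 mm or less from just before the half-past-ten mark. The crank caught at about −75° on the dial, roughly half past nine. I stopped there with about 8.6 N on the handle, against about 3 N of normal drag, and let go.
- **Lid:** It moved freely straight away, which confirmed the catch. I slid it until it pressed back with 8.5 N at its stop, then let go of the knob.

**Last checks:**
- The top camera gave 64 mm of lid travel (1 pixel is about 2 mm) and the arm's own position gave about 65.7 mm. Both fit the 65 mm stop.
- The final pictures show the lid open and the cup, cork and other things where they started.

**What disagreed:**
- After release the top picture puts the crank at about −68°, while I had commanded about −76° at the catch. Some spring-back and a rough pixel reading would account for it.
- The drag dropped to nearly zero around −64° before rising into the catch; I did not find out why.
- While the crank was moving fast, the force at the handle briefly reached about 9 to 10 N.

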